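Turn a culture plate over and send it through the draught gate

TASK

The culture plate has to go into the warming bay upside down. Swing the blue turnover cradle all the way over by its handle rod so that it lies flat on the other side with the plate inverted in it, then push the plate out of the cradle, along the lane and through the orange swing gate until it is wholly inside the bay and the gate has fallen shut behind it. Leave the cradle turned over and leave the discard bottle, the tip boxes and the tube rack where they stand.

Things in the scene. Friction and masses are not known exactly. Their poses are not given: they have to be found in the camera images.
- station: Fixed aluminium turnover station. Origin on the table top below the middle of the cradle's hinge line, which runs along its y at x = 0, z = 45 mm. +y is the push direction (cradle, gate, bay). The cradle lies on the +x side at the start and on the -x side, the lane's, when turned over. Below the cradle is only a base plate, top z = 12 mm; below the handle rod the bare table.
- cradle (a joint): Turn of the blue cradle about the hinge line, rad: 0 at the start, 1.57 upright, 3.14 fully over (stops at both ends). Stiff: it stays where left; 8 N at the rod moves it. A U of two C rails, 30 mm high, y -122 to 66 mm, 12 to 108 mm from the hinge line, that hold the plate by its long edges either way up; joined only at y = -122 to -114 mm, open at the gate end.
- cradle_slot (a point): Middle of the slot between the cradle's rails, behind the plate's rear end: y = -90 mm in the station frame, 60 mm from the hinge line, hinge height (moves with the cradle). The slot runs the cradle's whole length, 69 mm wide between the lips, open above and below the plate, so a finger can stand here and push the plate out along the rails. Rails' tops then at z = 60 mm.
- cradle_handle (a point): Middle of the cradle's steel handle rod: diameter 11 mm, parallel to the hinge line, 72 mm free, red end cap; 85 mm from the hinge line, at station y = -165 mm, 45 mm above the table with the cradle lying on either side. It moves on a circle of 85 mm radius about the hinge line; the round rod can turn between the fingers.
- plate_mid (a point): Centre of the culture plate: 128 mm long (y, along the lane) x 86 wide x 22 thick, 0.1 to 0.2 kg; blue base, white lid with amber wells. z points out of the lid: up at the start, down when inverted. Starts in the cradle 60 mm from the hinge line, station y -12 to 6 mm, 44 mm above the table; turned over, same height at x = -60 mm; on the lane floor 42 mm.
- gate_mid (a point): Middle of the shut orange gate on the lane: station x = -60, y = 97, z = 52 mm. Two leaves between posts 104 mm apart (tops z = 72 mm), no bar above: a finger can follow the plate through and be lifted out upwards. Lane floor (top z = 31 mm) starts at y = 70 mm. Lane guides and all walls are lower than the posts.
- bay_mid (a point): Middle of the open-topped bay with dark floor: station x = -60, y = 231, z = 42 mm, where the plate's centre should about end (its rear end is then 70 mm past the gate; the leaves sweep 50 mm). Floor z = 31 mm, side walls 123 mm apart inside, end wall at y = 310 mm, which the plate meets with its centre at y = 246 mm.
- gate_near (a joint): Opening of the orange gate leaf nearer the robot, rad: 0 shut, 1.52 wide open into the bay; hinged on its post at y = 97 mm. Both leaves are 50 mm long, 36 mm high (top z = 70 mm), open only towards the bay when the plate is pushed against them (1 to 2 N each), and a light spring shuts them in about a second once nothing is in their way.
- gate_far (a joint): Opening of the other orange gate leaf, farther from the robot, as for gate_near.
- discard: Bystander: discard bottle with green cap, 80 mm diameter, 150 mm tall, origin under its centre.
- tips_yellow: Bystander: pipette tip box, blue with yellow lid, 120 x 85 x 56 mm, origin under its centre.
- tips_grey: Bystander: pipette tip box, blue with grey lid, 120 x 85 x 56 mm, origin under its centre.
- tube_rack: Bystander: green tube rack with red and white caps, 100 x 70 x 34 mm, origin under its centre.

How it is judged:
By the outcome, as a careful person would: the job done as asked, in the order asked, and still so for the second after the job is handed in, with the robot touching nothing.
It also fails if it takes over 61 s, if anything falls off the work surface, if the arm or the gripper's body presses on something with over 40 N, if the wrist force passes 120 N, or if a joint passes its speed limit or range.

ROBOT

A 7-joint arm with a two-finger parallel gripper is mounted at the origin on the work surface. World frame = base frame: x ahead of the robot, y to its left, z up, the work surface at z = 0. Lengths are in m, angles in rad, forces in N, time in s.
With the tool pointing down it reaches from about 0.4 to 0.85 m from the base axis. Payload 4.5 kg.
Tool frame: the origin (TCP) lies at the very end of the fingers, on their centre line; the grasp point (between the pads) lies 19 mm behind it; z points along the fingers, y is the line along which they close (so a half turn about z gives the same grasp; the last joint's range is limited). The gripper opens to 88 mm and grips with 3 to 60 N. Pads are 18 mm wide; open, the fingers measure 123 mm over their backs; the gripper's body (75 mm by 187 mm) begins 45 mm behind the grasp point.
Start: joints at [-1.092, 0.689, -0.195, 1.565, 0.157, 0.902, -0.215], TCP at [0.269, 0.564, 0.239] pointing down, gripper open.
Joint ranges: [-3.01, 3.01], [-0.46, 2.08], [-1.47, 1.51], [0.13, 2.56], [-1, 4.14], [0.04, 2.09], [-2.66, 2.66]. Speed limits (rad/s): [2.57, 2.57, 3.14, 3.14, 3.14, 3.14, 3.14].

INTERFACE

Orientations are given as a unit quaternion [w, x, y, z].
In Python, from workcell import state, optics, bot gives the robot as it stands. The module is installed in compiled form; this text tells all that it offers.
- The arm moves only by the shell command python3 -m handwheel 'ROWS' [OPENING] [FORCE]. ROWS is JSON, a list of rows, each a list of 2 entries, a list of its own where there are three numbers: the shift along the tool's x, y, z in m, then the turn about the tool's z in rad. In form: [[[dx, dy, dz], yaw], ...]. A call has 1 to 20 rows; each row shifts and turns the commanded pose from where the row before left it, along the tool's axes as they then stand; what a row does not reach is not made up. A row lasts 1/12 s, in which the tool goes at most 41.7 mm and 7.16 degrees, less where a joint would pass 70% of its speed; a pose out of reach is approached as far as the arm can. A call with a gripper value outside its range is refused whole. OPENING is the opening in per cent of the stroke, from 0 (shut) to 100 (fully open), set as the call begins (- or left out, the last holds). The fingers move at their own pace and stop on an object; FORCE is the grip in N (left out, the last holds). Time passes only in rows, so rows that do not move let the fingers close. It gives the time, the measured TCP pose, the force, the opening and the grip force at its end, in the units of the state.
- state(): the state, without advancing time (a new reading comes with each control period).
- optics.get_image(name): name is "scene" or "top" or "wrist"; returns a dict with "img" (480x640x3 uint8, red, green, blue), "range_z" (480x640 float32, m along the optical axis (not along the pixel's ray), 0 where there is no reading), "K" (3x3 intrinsics, pixels), "dist" ([k1, k2, p1, p2, k3] as OpenCV has them; the pictures are not rectified), "xyz" and "rotation" of the camera in the world; the wrist camera has in their place "mount" (4x4, takes a point from camera to tool coordinates, whose origin is the TCP and whose axes are the flange's). Camera axes: x right, y up, looking along -z (the intrinsics and any distortion apply to the point x, -y, -z); pixel columns grow to the right and rows downward; lengths in m; the calibration is good to about 2 mm. A picture is of the moment at which its call begins: read the wrist's pose just before it.
- bot.job_done(): hands the job in; it is judged then, once.
Trained networks look in the newest picture that a camera, given by its name, has taken for a name from the list of things; names that differ only in an ending like _2 or _b are one class to them, and where a whole thing is asked for, a point or a joint stands for the part that bears it (a point fixed in the world has none). Each returns a list of dicts, best first, with "score" (0 to 1); they miss things now and then, are a little off and sometimes report something else, mostly with a low value. They report only what shows in the picture. A call takes as long as a camera call.
- optics.spot_in(camera, query): "extent" ([left, top, right, bottom] as shares, 0 to 1, of the picture: columns of its width, rows of its height, round what is visible of it).
- optics.spot_point(camera, query): "position" ([column, row] as shares, 0 to 1, of the picture: columns of its width, rows of its height: a listed point, or the origin of a listed thing).
The state is a dict: "t": time; "joint_pos": joint angles; "joint_vel": joint speeds; "effort": joint torques, N m; "tool_pos": TCP position; "orientation": TCP orientation; "ft_force": force on the tool from outside, world axes, zero at the start; "ft_torque": the same for the moment, N m; "grip_width": finger opening in m; "grasp_force": force on a finger pad.
Only numpy, scipy, OpenCV 4.12 (cv2) and the standard library are available. Lean on these libraries where they do the work, as an engineer would, in place of code of your own. Each camera call takes 0.05 s, during which the arm holds its last target. There are 200 camera calls.

## Working session

There is one attempt and no reset: what is moved stays moved. The work goes in short steps, Python scripts to look and compute and a shell command to move; the robot and the scene stay as the last step left them, time stands still between calls to the robot, and variables do not carry over. Pictures are saved under pics/ and viewed, at most 10 in all, crops included, and the job is handed in when it is done.

```bash
mkdir -p pics; cat > h.py <<'E'
import numpy as np, cv2, json
from workcell import state, optics, bot
from scipy.spatial.transform import Rotation as R
def rot(q): return R.from_quat([q[1],q[2],q[3],q[0]]).as_matrix()
def cam(name):
    s=state(); d=optics.get_image(name)
    if name=="wrist":
        T=np.eye(4);T[:3,:3]=rot(s["orientation"]);T[:3,3]=s["tool_pos"]
        M=T@np.array(d["mount"]);d["p"],d["R"]=M[:3,3],M[:3,:3]
    else:
        d["p"]=np.array(d["xyz"]); r=np.array(d["rotation"])
        d["R"]=r if r.shape==(3,3) else rot(r)
    return d
def ray(d,uv):
    n=cv2.undistortPoints(np.array([[uv]],float),np.array(d["K"]),np.array(d["dist"]))[0,0]
    return d["R"]@np.array([n[0],-n[1],-1])
def at_depth(d,uv):
    u,v=int(round(uv[0])),int(round(uv[1])); w=d["range_z"][max(v-2,0):v+3,max(u-2,0):u+3]; w=w[w>0]
    return d["p"]+ray(d,uv)*np.median(w) if len(w) else None
def at_z(d,uv,z):
    r=ray(d,uv); return d["p"]+r*(z-d["p"][2])/r[2]
def tri(ds,uvs):
    A=np.zeros((3,3));b=np.zeros(3)
    for d,uv in zip(ds,uvs):
        r=ray(d,uv);r/=np.linalg.norm(r);P=np.eye(3)-np.outer(r,r);A+=P;b+=P@d["p"]
    return np.linalg.solve(A,b)
def pts(c,q): return [(round(x["score"],2),np.array(x["position"])*[640,480]) for x in optics.spot_point(c,q)[:2]]
def save(d,n): cv2.imwrite(f"pics/{n}.png",d["img"][:,:,::-1])
E
python3 - <<'E'
from h import *
np.set_printoptions(precision=4,suppress=True)
s=state();print(s["tool_pos"],s["orientation"],s["t"])
D={c:cam(c) for c in("scene","top")}
for c in D: save(D[c],c); print(c,D[c]["p"],D[c]["R"][:,2])
for q in["station","cradle_slot","cradle_handle","plate_mid","gate_mid","bay_mid","discard","tips_yellow","tips_grey","tube_rack"]:
    P={c:pts(c,q) for c in D}
    for c in D:
        for sc,uv in P[c]: print(q,c,sc,uv,at_depth(D[c],uv))
    if all(P.values()): print("   tri",tri([D[c] for c in D],[P[c][0][1] for c in D]))
E
```

```text
[0.2687 0.5636 0.2379] [-0.0001  0.2205  0.9754 -0.0009] 0.0
scene [ 1.4789 -0.0972  0.8603] [ 0.7487 -0.0975  0.6557]
top [0.3145 0.0091 1.2797] [-0.2026 -0.0226  0.979 ]
station scene 0.81 [312.    256.512] [0.615  0.0062 0.0534]
station scene 0.56 [401.024 299.808] [0.7852 0.1914 0.056 ]
station top 0.69 [334.08  248.496] [0.5506 0.025  0.0421]
   tri [ 0.5581  0.0193 -0.0002]
cradle_slot scene 0.59 [285.696 261.984] [ 0.5836 -0.059   0.0116]
cradle_slot top 0.59 [372.032 218.88 ] [ 0.637  -0.0607  0.0119]
   tri [ 0.6267 -0.0596  0.0523]
cradle_handle scene 0.79 [257.408 278.88 ] [ 0.6674 -0.1328  0.042 ]
cradle_handle top 0.97 [403.584 208.176] [ 0.6601 -0.1317  0.0482]
cradle_handle top 0.69 [333.504 249.792] [0.553  0.0265 0.0126]
   tri [ 0.663  -0.1329  0.0376]
plate_mid scene 0.89 [317.888 260.016] [0.6301 0.0192 0.054 ]
plate_mid top 0.98 [338.88  218.976] [0.6196 0.0193 0.0543]
   tri [0.6217 0.0199 0.0461]
gate_mid scene 0.72 [345.92  225.312] [0.5119 0.1099 0.0619]
gate_mid top 0.72 [294.592 271.392] [0.4893 0.1124 0.0397]
   tri [0.489  0.1134 0.043 ]
bay_mid scene 0.8
[... 178 characters left out ...]
[134.528 247.584] [0.5153 0.5016 0.0328]
   tri [0.4637 0.2369 0.0393]
discard scene 0.93 [144.832 285.696] [ 0.6464 -0.4087  0.0271]
discard top 0.66 [515.712 244.992] [ 0.5856 -0.3906  0.0795]
   tri [ 0.6066 -0.4226 -0.013 ]
tips_yellow scene 0.9 [403.584 301.584] [0.7914 0.1957 0.0563]
tips_yellow top 0.82 [262.784 174.   ] [0.715  0.2098 0.0564]
   tri [ 0.7361  0.2199 -0.0084]
tips_grey scene 0.66 [132.48  238.896] [ 0.611  -0.4152  0.1483]
tips_grey top 0.84 [537.408 315.12 ] [ 0.4312 -0.4519  0.0549]
   tri [ 0.4364 -0.4753  0.0039]
tube_rack scene 0.85 [483.584 234.288] [0.5535 0.4925 0.03  ]
tube_rack top 0.7 [134.976 251.808] [0.5057 0.5003 0.0294]
   tri [ 0.5119  0.5169 -0.0077]
```

```bash
python3 - <<'E'
from h import *
# fit station (x,y,yaw) to triangulated points
L={'slot':(.06,-.09),'handle':(.085,-.165),'gate':(-.06,.097),'bay':(-.06,.231),'st':(0,0)}
W={'slot':(.6267,-.0596),'handle':(.663,-.1329),'gate':(.489,.1134),'bay':(.4637,.2369),'st':(.5581,.0193)}
A=np.array([L[k] for k in L]);B=np.array([W[k] for k in L])
a=A-A.mean(0);b=B-B.mean(0)
th=np.arctan2((a[:,0]*b[:,1]-a[:,1]*b[:,0]).sum(),(a*b).sum());r=np.array([[np.cos(th),-np.sin(th)],[np.sin(th),np.cos(th)]])
t=B.mean(0)-r@A.mean(0);print(th,t,(A@r.T+t-B)*1000)
d=cv2.imread('pics/top.png');cv2.imwrite('pics/topc.png',cv2.resize(d[130:360,150:560],None,fx=1.9,fy=1.9,interpolation=cv2.INTER_CUBIC))
E
```

```text
0.13485214230240516 [0.55710827 0.02028033] [[ 1.96348831 -1.23595083]
 [ 0.51980361  1.10605255]
 [-4.38804822 -5.06693824]
 [ 2.89648296  4.21650532]
 [-0.99172666  0.98033119]]
```

View pics/scene.png

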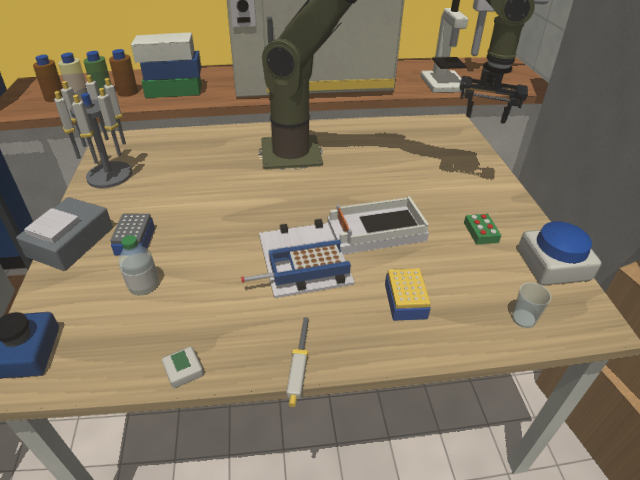

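View pics/topc.png

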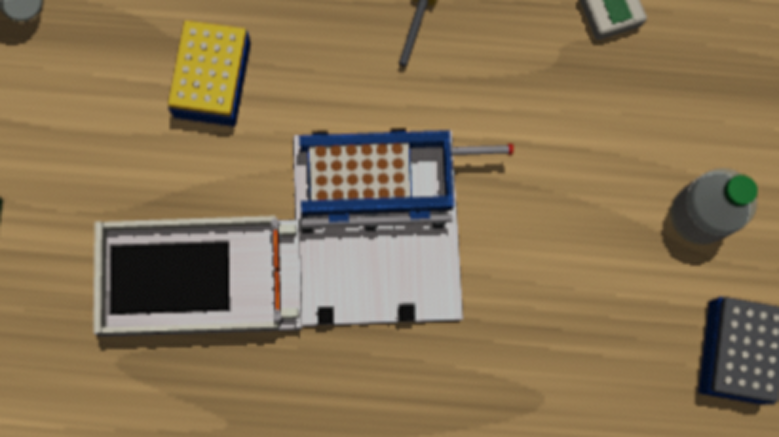

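The scene picture shows the station at image centre, with the handle rod tip at (243,279), the gate at (344,225) and the bay at (385,218). The top crop confirms the layout: handle at about (480,150), orange gate at about (277,270). The network points agree with both pictures. Next I align the tool with the station and move above the handle.

```bash
python3 -m handwheel '[[[0,0,0],0.124],[[0,0,0],0.124],[[0,0,0],0.124],[[0,0,0],0.124],[[0,0,0],0.124],[[0,0,0],0.124],[[0,0,0],0.124],[[0,0,0],0.124]]' 100 60
python3 -m handwheel '[[[-0.034,0.0135,0],0],[[-0.034,0.0135,0],0],[[-0.034,0.0135,0],0],[[-0.034,0.0135,0],0],[[-0.034,0.0135,0],0],[[-0.034,0.0135,0],0],[[-0.034,0.0135,0],0],[[-0.034,0.0135,0],0],[[-0.034,0.0135,0],0],[[-0.034,0.0135,0],0],[[-0.034,0.0135,0],0],[[-0.034,0.0135,0],0],[[-0.034,0.0135,0],0],[[-0.034,0.0135,0],0],[[-0.034,0.0135,0],0],[[-0.034,0.0135,0],0],[[-0.034,0.0135,0],0],[[-0.034,0.0135,0],0],[[0,0,0],0],[[0,0,0],0]]'
python3 - <<'E'
from h import *
np.set_printoptions(precision=4,suppress=True)
d=cam("wrist");print(np.array(d["mount"]),d["p"],d["K"]);save(d,"w1")
for q in["cradle_handle","plate_mid","cradle_slot"]:
    for sc,uv in pts("wrist",q): print(q,sc,uv,at_depth(d,uv),at_z(d,uv,.045))
E
```

```text
t: 1.77
tool_pos: [0.2688, 0.5643, 0.2388]
orientation: [-0.0, 0.66, 0.751, 0.0]
ft_force: [-0.3, -1.2, 0.5]
grip_width: 0.0879
grasp_force: 0.0
t: 3.43
tool_pos: [0.5921, -0.0127, 0.2385]
orientation: [0.001, 0.66, 0.751, -0.0]
ft_force: [0.2, 1.0, 0.6]
grip_width: 0.0881
grasp_force: 0.0
[[ 0.0009  0.9631  0.269   0.068 ]
 [ 1.     -0.001  -0.     -0.0003]
 [ 0.0002  0.269  -0.9631 -0.1444]
 [ 0.      0.      0.      1.    ]] [0.583  0.0548 0.3829] [[343.7966   0.     317.1958]
 [  0.     343.7966 238.8617]
 [  0.       0.       1.    ]]
cradle_handle 0.85 [361.408 330.288] [ 0.6571 -0.136   0.0469] [ 0.6575 -0.137   0.045 ]
plate_mid 0.89 [345.92 189.6 ] [0.616  0.0153 0.0529] [0.6168 0.0144 0.045 ]
plate_mid 0.66 [288.32  174.384] [0.5593 0.022  0.0476] [0.5591 0.0217 0.045 ]
```

View pics/w1.png

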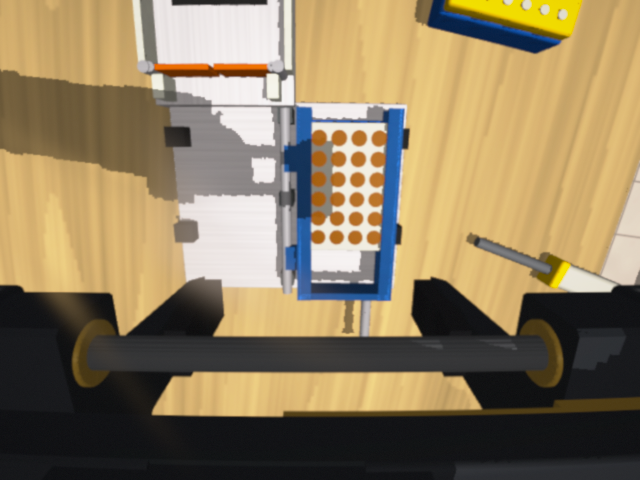

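The wrist picture shows the cradle at (297-404, 108-298), the rod at about (365,318), and gate posts at (146,66) and (278,66). I'll fit the station pose from the blue rail tops and from the gate posts.

```bash
python3 - <<'E'
from h import *
from scipy.optimize import least_squares
np.set_printoptions(precision=4,suppress=True)
def blue(d):
    I=d["img"].astype(int);m=((I[:,:,2]>I[:,:,0]+50)&(I[:,:,2]>70)).astype(np.uint8)
    v,u=np.nonzero(m);z=d["range_z"][v,u]
    n=cv2.undistortPoints(np.stack([u,v],1).astype(float)[:,None],np.array(d["K"]),np.array(d["dist"]))[:,0]
    P=d["p"]+(np.c_[n[:,0],-n[:,1],-np.ones(len(n))]*z[:,None])@d["R"].T
    k=(abs(P[:,2]-.060)<.006)&(np.hypot(P[:,0]-.61,P[:,1]-.0)<.13)
    return P[k]
ds={c:cam(c) for c in("wrist","top")}
for c,d in ds.items():
    P=blue(d);print(c,len(P),np.median(P[:,2]));r=cv2.minAreaRect(P[:,:2].astype(np.float32));print(r)
    b=cv2.boxPoints(r);print(b)
d=ds["wrist"]
a,b=at_z(d,(146,66),.072),at_z(d,(278,66),.072);print("posts",a,b,np.arctan2(b[1]-a[1],b[0]-a[0]),np.linalg.norm(a-b),(a+b)/2)
E
```

```text
wrist 5689 0.05844081841914034
((0.6198415756225586, -0.003776758909225464), (0.09648358076810837, 0.1881277859210968), 7.0588788986206055)
[[ 0.5604  0.0836]
 [ 0.5835 -0.1031]
 [ 0.6793 -0.0912]
 [ 0.6562  0.0955]]
top 160 0.05990980192849105
((0.6108351945877075, 0.06720579415559769), (0.09671500325202942, 0.04721570014953613), 5.646389484405518)
[[0.5604 0.0859]
 [0.565  0.039 ]
 [0.6613 0.0485]
 [0.6566 0.0955]]
posts [0.4298 0.1034 0.072 ] [0.5402 0.1173 0.072 ] 0.12557676064574885 0.11122446280455477 [0.485  0.1103 0.072 ]
```

```bash
python3 - <<'E'
from h import *
np.set_printoptions(precision=4,suppress=True)
O=np.array([.5569,.0166]);x=np.array([.9924,.1229]);y=np.array([-.1229,.9924])
for c in("wrist","top","scene"):
    d=cam(c);v,u=np.nonzero(d["range_z"]>0);z=d["range_z"][v,u]
    n=cv2.undistortPoints(np.stack([u,v],1).astype(float)[:,None],np.array(d["K"]),np.array(d["dist"]))[:,0]
    P=d["p"]+(np.c_[n[:,0],-n[:,1],-np.ones(len(n))]*z[:,None])@d["R"].T
    s=(P[:,:2]-O)@np.c_[x,y]
    k=(P[:,2]>.035)&(P[:,2]<.065)&(s[:,1]<-.130)&(s[:,1]>-.21)&(abs(s[:,0]-.085)<.03)
    print(c,k.sum(),np.median(s[k],0),s[k].min(0),s[k].max(0),np.median(P[k,2]),P[k,2].max())
E
```

```text
wrist 274 [ 0.0835 -0.1463] [ 0.0788 -0.1657] [ 0.0899 -0.1301] 0.04793285322460941 0.05123697999180199
top 97 [ 0.0837 -0.1777] [ 0.0777 -0.1986] [ 0.0915 -0.1505] 0.04891629464285252 0.055276245062174434
scene 137 [ 0.0896 -0.1674] [ 0.0822 -0.2019] [ 0.0969 -0.1305] 0.04641676579570997 0.05211862357191599
```

```bash
python3 -m handwheel '[[[-0.027,0.0108,0],0.0056],[[-0.027,0.0108,0],0],[[-0.027,0.0108,0],0],[[-0.027,0.0108,0],0],[[-0.0266,0.0106,0],0],[[0,0,0],0],[[0,0,0],0]]'
```

```text
t: 4.47
tool_pos: [0.6622, -0.1383, 0.2383]
orientation: [0.0, 0.661, 0.75, -0.0]
ft_force: [-0.5, 0.6, -0.8]
grip_width: 0.0879
grasp_force: 0.0
```

The rod measures about 84.5 mm from the hinge at about 45 mm height, which agrees with the text. Descending and closing.

```bash
python3 -m handwheel '[[[0,0,0.03],0],[[0,0,0.03],0],[[0,0,0.03],0],[[0,0,0.03],0],[[0,0,0.03],0],[[0,0,0.03],0],[[0,0,0.02],0],[[0,0,0.012],0],[[0,0,0],0],[[0,0,0],0]]'
python3 -m handwheel '[[[0,0,0],0],[[0,0,0],0],[[0,0,0],0],[[0,0,0],0],[[0,0,0],0],[[0,0,0],0],[[0,0,0],0],[[0,0,0],0],[[0,0,0],0],[[0,0,0],0]]' 0 50
```

```text
t: 5.3
tool_pos: [0.6624, -0.1352, 0.027]
orientation: [-0.0, 0.66, 0.751, 0.0]
ft_force: [1.2, -0.3, 0.5]
grip_width: 0.0885
grasp_force: 0.0
t: 6.13
tool_pos: [0.6622, -0.1363, 0.0266]
orientation: [-0.0, 0.66, 0.751, 0.0]
ft_force: [-0.6, 0.6, -0.3]
grip_width: 0.0237
grasp_force: 0.0
```

```bash
python3 -m handwheel '[[[0,0,0],0],[[0,0,0],0],[[0,0,0],0],[[0,0,0],0],[[0,0,0],0]]' 0 50
```

```text
t: 6.55
tool_pos: [0.6608, -0.1365, 0.0266]
orientation: [-0.001, 0.66, 0.751, -0.001]
ft_force: [-5.4, -0.9, 4.5]
grip_width: 0.0087
grasp_force: 48.9
```

Rod gripped with 49 N. First half of the swing.

```bash
python3 -m handwheel '[[[0,-0.0006,-0.0074],0],[[0,-0.0007,-0.0074],0],[[0,-0.0019,-0.0072],0],[[0,-0.0019,-0.0071],0],[[0,-0.0031,-0.0067],0],[[0,-0.0032,-0.0067],0],[[0,-0.0042,-0.0061],0],[[0,-0.0043,-0.0061],0],[[0,-0.0052,-0.0052],0],[[0,-0.0053,-0.0053],0],[[0,-0.0061,-0.0042],0],[[0,-0.0060,-0.0043],0],[[0,-0.0067,-0.0031],0],[[0,-0.0067,-0.0032],0],[[0,-0.0072,-0.0019],0],[[0,-0.0072,-0.0019],0],[[0,-0.0074,-0.0006],0],[[0,-0.0073,-0.0007],0],[[0,0,0],0]]' 0 55
python3 - <<'E'
from h import *
d=cam("scene");cv2.imwrite('pics/s2.png',cv2.resize(d["img"][120:360,200:500,::-1],None,fx=2,fy=2))
E
```

```text
t: 8.13
tool_pos: [0.5776, -0.1461, 0.1099]
orientation: [-0.0, 0.66, 0.751, 0.001]
ft_force: [2.0, -1.3, -35.6]
grip_width: 0.0085
grasp_force: 57.3
```

View pics/s2.png

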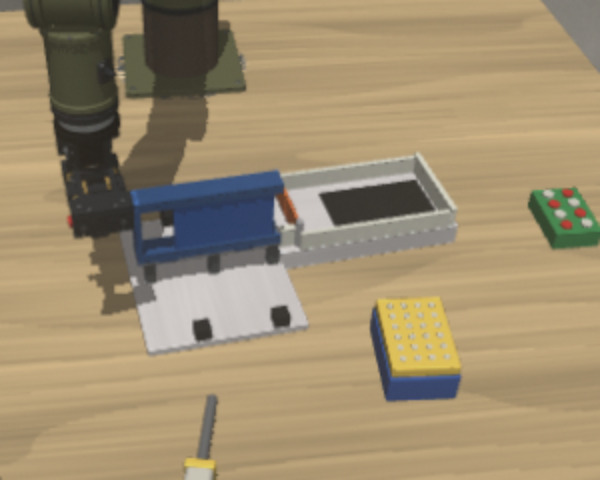

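The picture shows the cradle upright at (140-285, 175-255) with the plate still in it and the grip holding. Now the second half, after easing down 2 mm because of the 36 N vertical pull.

```bash
python3 -m handwheel '[[[0,-0.0020,0.0020],0],[[0,-0.0073,0.0007],0],[[0,-0.0074,0.0006],0],[[0,-0.0072,0.0019],0],[[0,-0.0072,0.0019],0],[[0,-0.0067,0.0031],0],[[0,-0.0067,0.0032],0],[[0,-0.0060,0.0042],0],[[0,-0.0061,0.0043],0],[[0,-0.0052,0.0052],0],[[0,-0.0053,0.0053],0],[[0,-0.0042,0.0061],0],[[0,-0.0043,0.0061],0],[[0,-0.0031,0.0067],0],[[0,-0.0032,0.0067],0],[[0,-0.0019,0.0072],0],[[0,-0.0019,0.0071],0]]'
python3 -m handwheel '[[[0,-0.0006,0.0074],0],[[0,0,0.0065],0],[[0,0,0],0],[[0,0,0],0]]'
```

```text
t: 9.6
tool_pos: [0.4954, -0.1561, 0.0427]
orientation: [0.002, 0.659, 0.752, 0.003]
ft_force: [-4.2, 6.3, 6.2]
grip_width: 0.0068
grasp_force: 54.8
t: 9.93
tool_pos: [0.4925, -0.1565, 0.0275]
orientation: [-0.0, 0.66, 0.752, 0.001]
ft_force: [-6.2, 5.0, -4.5]
grip_width: 0.0068
grasp_force: 55.5
```

```bash
python3 -m handwheel '[[[0,0,0.003],0],[[0,0,0.003],0],[[0,0,0],0],[[0,0,0],0]]'
python3 - <<'E'
from h import *
d=cam("scene");cv2.imwrite('pics/s3.png',cv2.resize(d["img"][180:330,220:440,::-1],None,fx=3,fy=3))
E
```

```text
t: 10.27
tool_pos: [0.4921, -0.1565, 0.0219]
orientation: [-0.001, 0.66, 0.751, 0.001]
ft_force: [-7.0, 4.3, -1.1]
grip_width: 0.0066
grasp_force: 55.4
```

View pics/s3.png

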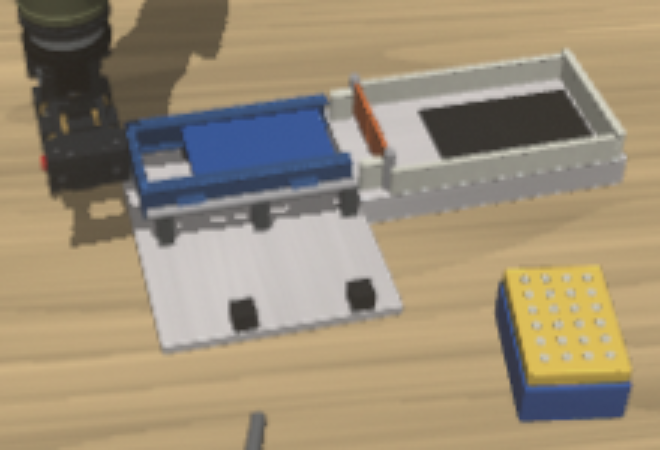

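The picture shows the cradle lying on the lane side, base-up plate at (185-335, 105-175), rear gap at about (165,150). Release, lift and measure.

```bash
python3 -m handwheel '[[[0,0,0],0],[[0,0,0],0],[[0,0,0],0],[[0,0,0],0],[[0,0,0],0],[[0,0,-0.01],0],[[0,0,-0.03],0],[[0,0,-0.03],0],[[0,0,-0.03],0],[[0,0,-0.03],0],[[0,0,-0.03],0],[[0,0,-0.03],0],[[0,0,-0.02],0],[[0,0,0],0]]' 100
cat > m.py <<'E'
from h import *
np.set_printoptions(precision=4,suppress=True)
O=np.array([.5569,.0166]);x=np.array([.9924,.1229]);y=np.array([-.1229,.9924])
def cloud(c):
    d=cam(c);v,u=np.nonzero(d["range_z"]>0);z=d["range_z"][v,u]
    n=cv2.undistortPoints(np.stack([u,v],1).astype(float)[:,None],np.array(d["K"]),np.array(d["dist"]))[:,0]
    P=d["p"]+(np.c_[n[:,0],-n[:,1],-np.ones(len(n))]*z[:,None])@d["R"].T
    I=d["img"][v,u].astype(int);return d,np.c_[(P[:,:2]-O)@np.c_[x,y],P[:,2]],I[:,2]>I[:,0]+45
E
python3 - <<'E'
from m import *
d,S,b=cloud("wrist");save(d,"w2")
B=S[b&(S[:,2]>.03)&(S[:,2]<.09)&(abs(S[:,0])<.13)&(abs(S[:,1])<.14)]
print(B.min(0),B.max(0))
for lo,hi in((-.11,-.095),(-.085,-.035),(-.025,-.012)):
    k=(B[:,0]>lo)&(B[:,0]<hi);print(lo,hi,k.sum(),np.percentile(B[k],[1,50,99],axis=0))
E
```

```text
t: 11.48
tool_pos: [0.4948, -0.1591, 0.2345]
orientation: [0.004, 0.66, 0.751, 0.002]
ft_force: [0.4, 0.1, 0.1]
grip_width: 0.0878
grasp_force: 0.0
[-0.111  -0.1211  0.0303] [0.0006 0.0207 0.0651]
-0.11 -0.095 2583 [[-0.1083 -0.1185  0.0609]
 [-0.1019 -0.0473  0.0627]
 [-0.0955  0.013   0.0645]]
-0.085 -0.035 6907 [[-0.0846 -0.1193  0.0535]
 [-0.06   -0.0281  0.0559]
 [-0.0355  0.0162  0.0619]]
-0.025 -0.012 2643 [[-0.0249 -0.12    0.0317]
 [-0.0189 -0.0514  0.0591]
 [-0.0122  0.0152  0.061 ]]
```

View pics/w2.png

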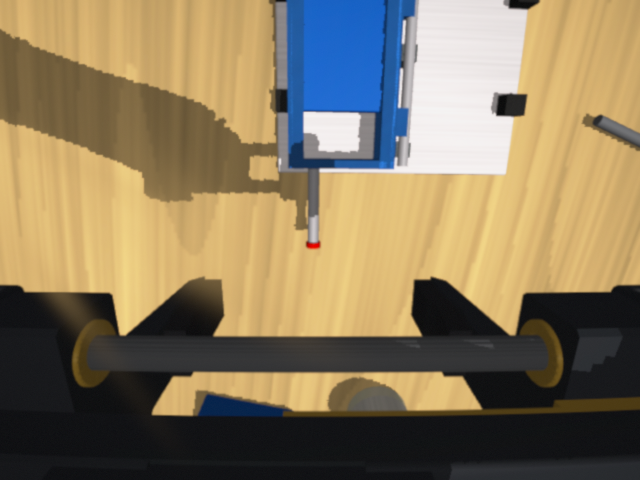

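The picture shows the cradle over, with the plate's blue base at (305-380, 0-110), the gap behind it at (305-375, 112-155) and the rod at (313,170-245). The outer rail reads about 2.7 mm higher than the inner one, so I press the rod down with closed fingers to make sure the cradle reaches its stop.

```bash
python3 -m handwheel '[[[0,0,0.03],0],[[0,0,0.03],0],[[0,0,0.03],0],[[0,0,0.03],0],[[0,0,0.02],0],[[0,0,0.01],0],[[0,0,0.01],0],[[0,0,0.01],0],[[0,0,0.007],0],[[0,0,0],0],[[0,0,0],0],[[0,0,0],0],[[0,0,0],0]]' 0
python3 -m handwheel '[[[0,0,0.003],0],[[0,0,0.002],0],[[0,0,0],0]]'
```

```text
t: 12.62
tool_pos: [0.4922, -0.1585, 0.0533]
orientation: [0.0, 0.66, 0.751, -0.0]
ft_force: [-0.4, 1.0, 1.1]
grip_width: 0.0033
grasp_force: 0.6
t: 12.87
tool_pos: [0.4926, -0.1586, 0.0502]
orientation: [0.001, 0.66, 0.751, 0.0]
ft_force: [-4.5, 1.6, 25.9]
grip_width: 0.0005
grasp_force: 13.0
```

Contact came at TCP z = 50 mm with 26 N, which is exactly the rod's top at the stop, so the cradle is fully over. Next I lift, move over the slot and go down behind the plate.

```bash
python3 -m handwheel '[[[0,0,-0.03],0.005],[[0,0,-0.03],0],[[0.024,0.0085,0],0],[[0.024,0.0085,0],0],[[0.023,0.0083,0],0],[[0,0,0],0],[[0,0,0.02],0],[[0,0,0.02],0],[[0,0,0],0],[[0,0,0],0]]'
python3 - <<'E'
from m import *
s=state();p=s["tool_pos"];print("tool st",(np.array(p[:2])-O)@np.c_[x,y],p[2])
d,S,b=cloud("top");k=(abs(S[:,0]+.06)<.015)&(S[:,1]>-.13)&(S[:,1]<.1)&(S[:,2]<.09)
for c in("top","scene"):
    for sc,uv in pts(c,"plate_mid") if c=="top" else []:
        q=at_z(d,uv,.044);print(c,sc,(q[:2]-O)@np.c_[x,y])
for a in np.arange(-.12,.08,.01):
    j=k&(S[:,1]>=a)&(S[:,1]<a+.01); 
    if j.any(): print(round(a,3),j.sum(),np.median(S[j,2]),b[j].mean())
E
```

```text
t: 13.7
tool_pos: [0.5081, -0.085, 0.0672]
orientation: [-0.001, 0.662, 0.749, -0.001]
ft_force: [0.8, -0.3, -0.4]
grip_width: 0.0003
grasp_force: 0.0
tool st [-0.061  -0.0948] 0.06718002180777134
top 0.96 [-0.057 -0.009]
-0.03 10 0.05434275149554613 1.0
-0.02 52 0.05454239477843148 1.0
-0.01 56 0.05537211442456624 1.0
-0.0 57 0.05490612625847002 1.0
0.01 52 0.05548473611238758 1.0
0.02 57 0.055706643515233134 1.0
0.03 57 0.05540592256574328 1.0
0.04 51 0.055692447791701793 1.0
0.05 54 0.05544301855635225 1.0
0.06 49 0.012012506138852075 0.0
0.07 61 0.028387953365409446 0.0
```

The finger is at station (-61,-95). The plate's rear end is at about -70, leaving a safe gap. Down 30 mm, then a gentle push.

```bash
python3 -m handwheel '[[[0,0,0.015],0],[[0,0,0.015],0],[[0,0,0],0],[[0.005,0,0],0],[[0.005,0,0],0],[[0.005,0,0],0],[[0.005,0,0],0],[[0.006,0,0],0],[[0.008,0,0],0],[[0.008,0,0],0],[[0.008,0,0],0]]'
python3 - <<'E'
from m import *
s=state();p=s["tool_pos"];print("tool st",(np.array(p[:2])-O)@np.c_[x,y],p[2])
d=cam("top");print(pts("top","plate_mid")); 
for sc,uv in pts("top","plate_mid"): print((at_z(d,uv,.044)[:2]-O)@np.c_[x,y])
E
```

```text
t: 14.72
tool_pos: [0.5025, -0.0341, 0.0377]
orientation: [0.0, 0.662, 0.749, 0.0]
ft_force: [0.1, -1.0, 0.9]
grip_width: 0.0002
grasp_force: 0.8
tool st [-0.0602 -0.0437] 0.03773600253699311
[]
```

```bash
python3 -m handwheel '[[[0.008,0,0],0],[[0.008,0,0],0],[[0.008,0,0],0],[[0.008,0,0],0],[[0.008,0,0],0],[[0.008,0,0],0],[[0.008,0,0],0],[[0.008,0,0],0],[[0.008,0,0],0],[[0.008,0,0],0]]'
python3 - <<'E'
from m import *
s=state();p=s["tool_pos"];print("tool st",(np.array(p[:2])-O)@np.c_[x,y],p[2])
d=cam("scene");cv2.imwrite('pics/s4.png',cv2.resize(d["img"][180:330,220:440,::-1],None,fx=3,fy=3))
E
```

```text
t: 15.7
tool_pos: [0.4926, 0.0448, 0.0377]
orientation: [0.0, 0.662, 0.749, -0.0]
ft_force: [1.0, -4.5, 3.0]
grip_width: 0.0005
grasp_force: 2.3
tool st [-0.0603  0.0359] 0.03767984337859068
```

View pics/s4.png

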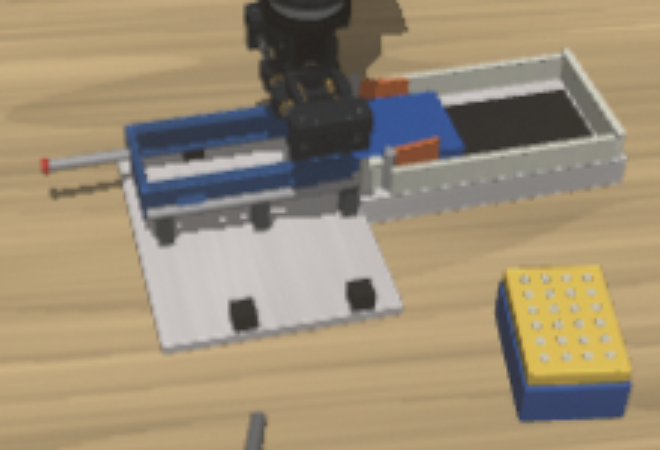

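The plate (370-465, 95-160) is going straight through, with both orange leaves open at its sides. Continuing 125 mm, slowing at the end.

```bash
python3 -m handwheel '[[[0.008,0,0],0],[[0.008,0,0],0],[[0.008,0,0],0],[[0.008,0,0],0],[[0.008,0,0],0],[[0.008,0,0],0],[[0.008,0,0],0],[[0.008,0,0],0],[[0.008,0,0],0],[[0.008,0,0],0],[[0.008,0,0],0],[[0.008,0,0],0],[[0.008,0,0],0],[[0.006,0,0],0],[[0.006,0,0],0],[[0.004,0,0],0],[[0.003,0,0],0],[[0.002,0,0],0],[[0,0,0],0]]'
python3 - <<'E'
from m import *
s=state();p=s["tool_pos"];print("tool st",(np.array(p[:2])-O)@np.c_[x,y],p[2])
d=cam("scene");cv2.imwrite('pics/s5.png',cv2.resize(d["img"][180:330,220:440,::-1],None,fx=3,fy=3))
E
```

```text
t: 17.33
tool_pos: [0.4773, 0.1689, 0.0376]
orientation: [-0.0, 0.662, 0.75, 0.0]
ft_force: [0.5, -0.2, 0.5]
grip_width: 0.0006
grasp_force: 0.0
tool st [-0.0603  0.1609] 0.03763462023716685
```

View pics/s5.png

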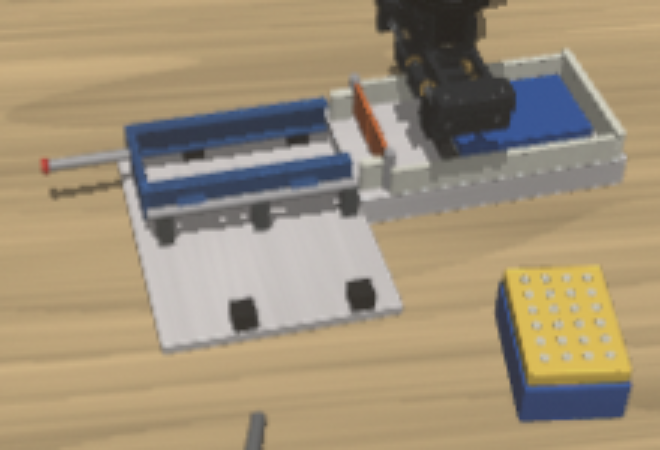

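The plate is in the bay at (450-590, 80-150) and the gate at (368,118) is already shut behind the finger. I lift straight up, wait and check.

```bash
python3 -m handwheel '[[[0,0,-0.01],0],[[0,0,-0.03],0],[[0,0,-0.03],0],[[0,0,-0.03],0],[[0,0,-0.03],0],[[0,0,-0.03],0],[[0,0,-0.03],0],[[0,0,-0.03],0],[[-0.03,0,0],0],[[-0.03,0,0],0],[[-0.03,0,0],0],[[-0.03,0,0],0],[[0,0,0],0],[[0,0,0],0],[[0,0,0],0],[[0,0,0],0],[[0,0,0],0],[[0,0,0],0]]'
python3 - <<'E'
from m import *
d,S,b=cloud("wrist");save(d,"w3")
k=b&(S[:,1]>.1)&(abs(S[:,0]+.06)<.06)&(S[:,2]<.09)&(S[:,1]<.32);print("plate",np.percentile(S[k],[1,50,99],axis=0))
k=b&(S[:,2]>.03)&(S[:,2]<.09)&(abs(S[:,0])<.13)&(S[:,1]<.09)&(S[:,1]>-.13);print("cradle",np.percentile(S[k],[1,50,99],axis=0))
E
```

```text
t: 18.88
tool_pos: [0.4919, 0.0505, 0.2576]
orientation: [-0.0, 0.661, 0.75, 0.0]
ft_force: [0.2, -0.3, -0.1]
grip_width: 0.0006
grasp_force: 0.0
plate [[-0.1015  0.1705  0.0462]
 [-0.0596  0.2036  0.0513]
 [-0.0176  0.2355  0.0532]]
cradle [[-0.1081 -0.0442  0.0305]
 [-0.0247  0.0165  0.0582]
 [-0.0011  0.0663  0.0601]]
```

View pics/w3.png

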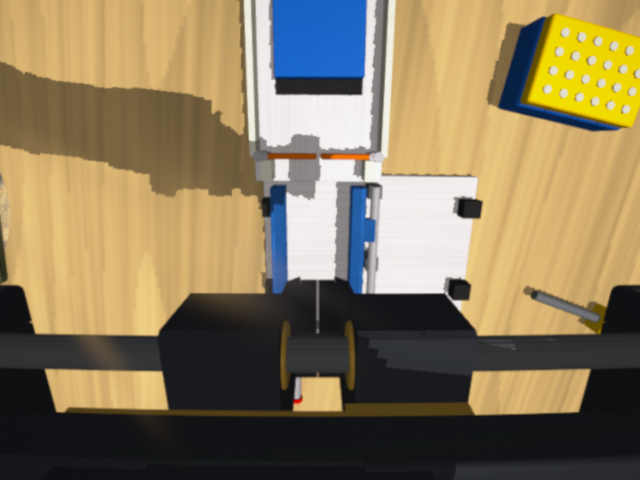

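The plate is inverted at (270-365, 0-78) with its rear end at y = 170 mm, both leaves are shut at row 156, and the cradle lies over. Handing in.

```bash
python3 -c "
from workcell import bot
print(bot.job_done())"
```

```text
the job is handed in; nothing more can be done
None
```

The job is handed in at about 19 s of the 61 s allowed: the cradle is fully turned over, the inverted plate is wholly inside the bay with the gate shut behind it, and I did not touch the bottle, tip boxes or tube rack.

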